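# Fit the sprung dust cap into the camera tube

## Task

Close the open mouth of the microscope's camera tube with its dust cap: pinch the cap's two sprung tabs together, lower it into the mouth and press it fully home against the sprung seal with about 12 N, never more than 20 N (the tube sinks on its soft cushion as you press). Still pressing, let the tabs spring out so that the claws catch under the rim. Let go, and leave the eyepiece, positioner and wafer box where they are.

Things in the scene. Friction and masses are not known exactly. Their poses are not given: they have to be found in the camera images.
- cap_center (a point): dust cap standing on the bench, 49 mm tall, about 100 g; this point is its centre, half-way up, z up. Grey plug 45 mm across, 15 mm long, foot chamfered 4 mm; black flange 64 mm across, 4 mm thick, top 5.5 mm below this point; two upright white tabs 30 mm tall, 24 mm wide, on its +y and -y sides, outer faces 42 mm apart free, 31 mm pinched. Any yaw fits the tube
- cap_flange (a point): centre of the underside of the cap's flange, 9.5 mm below cap_center. Two steel claws, 4 mm high, on the feet of the tabs stick out of the plug to 53 mm across (tops 6 mm below this point); with the tabs pinched to their stops they are drawn inside the plug
- tab_a (a joint): travel of the tab on the cap's +y side, m: 0 = sprung out, 0.0055 = pinched to its stop; it presses back with 7 N free, 14 N at the stop
- tab_b (a joint): travel of the tab on the cap's -y side, m: 0 = sprung out, 0.0055 = pinched to its stop; it presses back with 7 N free, 14 N at the stop
- tube_rim (a point): centre of the top of the steel rim of the upright black camera tube (68 mm across), z up, 110 mm above the bench unloaded. Rim 4 mm thick, mouth 48 mm across; below it the bore is 57 mm wide and free for 24 mm, so claws catch under the rim. Latched and let go, the cap's flange underside stays 2 mm above this point; not latched it sits 3.5 mm or more above, tabs still part-way in
- seal_top (a point): centre of the top of the sprung rubber seal ring (52 to 62 mm across) that stands 4.5 mm proud of the rim. The cap's flange presses it down: it yields from about 2 N at 2 N per mm, so the claws get below the rim at about 7 N and the flange meets the rim at about 11 N
- holder: grey round holder of the tube, fixed to the bench, 110 mm across at its foot, 36 mm tall; origin at the centre of its underside, on the bench. The tube stands in it on a soft spring: pressed, it sinks (rim and seal with it) from about 2 N on, 1 N per mm, 21 mm at most, and rises again
- eyepiece: bystander: loose black eyepiece standing on the bench, 44 mm across, 60 mm tall; origin at the centre of its underside
- positioner: bystander: loose black probe positioner block on an aluminium plate 75 x 60 mm, 81 mm tall with its knob on top; origin at the centre of its underside
- wafer_box: bystander: loose white round wafer box, 94 mm across, 24 mm tall; origin at the centre of its underside
Not all that is in view belongs to the job. What is shaped like the part that bears cap_center but pink is not meant. There is more than one size of the holder; the one meant has the size given above.

How it is judged:
By the outcome, as a careful person would: the job done as asked, in the order asked, and still so for the second after the job is handed in, with the robot touching nothing.
It also fails if it takes over 46 s, if anything falls off the work surface, if the arm or the gripper's body presses on something with over 40 N, if the wrist force passes 120 N, or if a joint passes its speed limit or range.

## Robot

A 7-joint arm with a two-finger parallel gripper is mounted at the origin on the work surface. World frame = base frame: x ahead of the robot, y to its left, z up, the work surface at z = 0. Lengths are in mm, angles in degrees, forces in N, time in s.
With the tool pointing down it reaches from about 350 to 900 mm from the base axis. Payload 19.9 kg.
Tool frame: the origin (TCP) lies midway between the tips of the shut fingers; the grasp point (between the pads) lies 19 mm behind it; x points along the fingers, y is the direction in which the jaws open and shut, and the axes are right-handed (so a half turn about x gives the same grasp; the last joint's range is limited). The gripper opens to 85 mm and grips with 20 to 120 N. Pads are 22 mm wide; open, the fingers measure 114 mm over their backs; the gripper's body (76 mm by 85 mm) begins 54 mm behind the grasp point. The pads swing forward as they close: fully open they stand 13 mm farther back than shut.
Start: joints at [66.95, 23.915, -0.59, 92.452, 0.269, 63.638, -3.037], TCP at [220.632, -584.74, 207.26] pointing down, gripper open.
Joint ranges: [-161.28, 161.28], [-22.2, 115.67], [-73.04, 71.86], [3.21, 147.25], [-68.34, 248.33], [10.77, 114.83], [-161.83, 161.83]. Speed limits (degrees/s): [108.29, 108.29, 136.94, 136.94, 172.46, 172.46, 172.46].

## Interface

Orientations are given as [roll, pitch, yaw] about the fixed x, y, z axes, in that order (R = Rz(yaw) Ry(pitch) Rx(roll)).
In Python, from rig import robot gives the robot as it stands.
- The arm moves only by the tool servo_tool, never from a script. Its argument "deltas" is a list of rows, each a list of 7 numbers: the shift along the tool's x, y, z in mm, then the turn, a rotation vector about the tool's x, y, z in degrees, then the opening in per cent of the stroke, from 0 (shut) to 100 (fully open). A call has 1 to 12 rows; each row is the pose to reach, as a shift and turn from the pose commanded when the call began, along the tool's axes at that moment; what a row does not reach only later rows make up. A row lasts 1/12 s, in which the tool goes at most 41.7 mm and 7.16 degrees, less where a joint would pass 70% of its speed; a pose out of reach is approached as far as the arm can. A call with a gripper value outside its range is refused whole. The fingers move at their own pace and stop on an object; "force" is the grip in N (left out, the last holds). Time passes only in rows, so rows that repeat a pose let the fingers close. It gives the time, the measured TCP pose, the force and the opening at its end, in the units of the state.
- robot.get_state(): the state, without advancing time (a new reading comes with each control period).
- robot.get_image(name): name is "scene" or "side" or "wrist"; returns the picture (400x640x3 uint8, red, green, blue); there is no depth.
- robot.camera_params(name): a dict with "fx", "fy", "cx", "cy" (pixels), "position" and "attitude" of the camera in the world; the wrist camera has in their place "T_tool_cam" (4x4, takes a point from camera to tool coordinates, whose origin is the TCP and whose axes are the tool frame's). Camera axes: x right, y up, looking along -z (the intrinsics and any distortion apply to the point x, -y, -z); pixel columns grow to the right and rows downward; lengths in mm; the calibration is good to about 2 mm. A picture is of the moment at which its call begins: read the wrist's pose just before it. camera_params takes no time and is no camera call.
- robot.finish_job(): hands the job in, once; it reports no verdict.
The state is a dict: "clock": time; "q": joint angles; "qd": joint speeds; "tau": joint torques, N m; "ee_pos": TCP position; "eef_rot": TCP orientation; "force": force on the tool from outside, world axes, zero at the start; "moment": the same for the moment, N m; "opening": finger opening in mm.
Only numpy, scipy, OpenCV 4.12 (cv2) and the standard library are available. Lean on these libraries where they do the work, as an engineer would, in place of code of your own. Each camera call takes 0.05 s, during which the arm holds its last target.

## Working session

There is one attempt and no reset: what is moved stays moved. The work goes in short steps, Python scripts to look and compute and a tool call to move; the robot and the scene stay as the last step left them, time stands still between calls to the robot, and variables do not carry over. Pictures are saved under pics/ and viewed, and the job is handed in when it is done.

Besides the shell and the picture viewer there is one more tool, called after "Request:" by a JSON object that holds its "op" and its "data". servo_tool: Moves the arm, as the interface text tells. Its arguments: {"type":"object","properties":{"deltas":{"type":"array"},"force":{"type":"number"}},"required":["deltas"]}

```bash
mkdir -p pics; ls
python3 - <<'E'
from rig import robot
import cv2
s=robot.get_state();print(s)
for n in("scene","side","wrist"):
    im=robot.get_image(n);cv2.imwrite(f"pics/{n}0.png",im[:,:,::-1]);print(n,robot.camera_params(n))
E
```

```text
pics
{'clock': 0.0, 'q': array([66.95069785, 23.94840279, -0.59145032, 92.48729301,  0.26865281,
       63.64043173, -3.03733223]), 'qd': array([-0.0651517 , -0.02326396,  0.05050951,  0.04982587,  0.0219454 ,
        0.09607869,  0.03178565]), 'tau': array([ 4.59738985e-04, -8.64445996e+01,  6.78809155e-01, -4.34907210e+01,
        1.89794489e-02,  7.42271222e-03,  9.40059704e-05]), 'ee_pos': array([ 220.48762636, -584.37947499,  206.64327544]), 'eef_rot': array([-86.58748842,  89.92525338, 114.0846148 ]), 'force': array([-0.6068049 , -0.21731383,  0.05362174]), 'moment': array([ 0.0529016 , -0.04291118, -0.02053496]), 'opening': 85.3884158565095}
scene {'fx': 425.51296234310905, 'fy': 425.51296234310905, 'cx': 321.5093935532294, 'cy': 199.214999541734, 'position': array([985.41649279, 643.77611938, 747.37895965]), 'attitude': array([ 49.17964609,   0.18470154, 150.08145225])}
side {'fx': 478.27798661920934, 'fy': 478.27798661920934, 'cx': 317.2691384345601, 'cy': 203.0401983654426, 'position': array([ 506.44400302, -955.04177026,  877.6253453 ]), 'attitude': array([51.25292739,  0.77556326, -5.94360444])}
wrist {'fx': 338.83226665735214, 'fy': 338.83226665735214, 'cx': 311.86174368756576, 'cy': 196.52501350898442, 'T_tool_cam': array([[-3.11389780e-04,  3.15589500e-01, -9.48895764e-01,
        -1.66685596e+02],
       [ 9.99999842e-01,  5.42097341e-04, -1.47866085e-04,
        -8.29502220e-01],
       [ 4.67728887e-04, -9.48895660e-01, -3.15589619e-01,
        -8.06479720e+01],
       [ 0.00000000e+00,  0.00000000e+00,  0.00000000e+00,
         1.00000000e+00]])}
```

View pics/scene0.png

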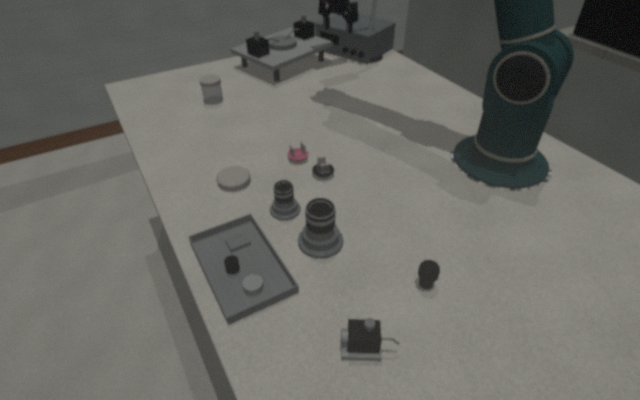

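View pics/side0.png

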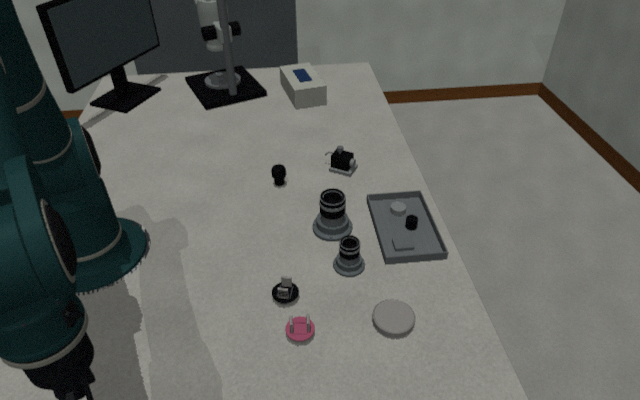

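View pics/wrist0.png

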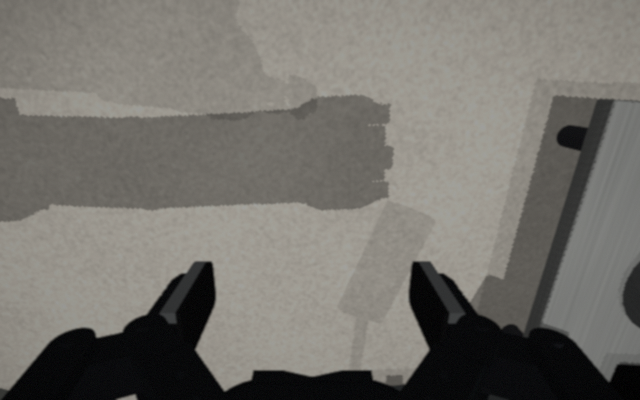

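Cap candidates are the black cap (scene 323,168; side 286,291) and the pink one (scene 298,153; side 300,328). Holder candidates are the large one (scene 320,235; side 332,222) and the small one (scene 285,205; side 349,258). I'll check the choices in enlarged crops.

```bash
cat > h.py <<'E'
import numpy as np,cv2
from scipy.spatial.transform import Rotation as Ro
from rig import robot
def cam(n,st=None):
    p=robot.camera_params(n)
    if 'position' in p:
        R=Ro.from_euler('xyz',p['attitude'],degrees=True).as_matrix();t=np.array(p['position'])
    else:
        T=p['T_tool_cam'];Rt=Ro.from_euler('xyz',st['eef_rot'],degrees=True).as_matrix()
        R=Rt@T[:3,:3];t=Rt@T[:3,3]+st['ee_pos']
    return p,R,t
def ray(c,u,v):
    p,R,t=c
    d=R@np.array([(u-p['cx'])/p['fx'],-(v-p['cy'])/p['fy'],-1]);return t,d/np.linalg.norm(d)
def onz(c,u,v,z):
    t,d=ray(c,u,v);return t+d*(z-t[2])/d[2]
def proj(c,X):
    p,R,t=c;x=R.T@(np.array(X)-t);return p['cx']+p['fx']*x[0]/-x[2],p['cy']-p['fy']*x[1]/-x[2]
def crop(n,box,k,out):
    im=cv2.imread(n);u0,v0,u1,v1=box
    cv2.imwrite(out,cv2.resize(im[v0:v1,u0:u1],None,fx=k,fy=k,interpolation=cv2.INTER_CUBIC))
E
python3 - <<'E'
from h import *
crop('pics/scene0.png',(260,130,360,260),4,'pics/a.png');crop('pics/side0.png',(250,180,380,350),3,'pics/b.png')
a=cv2.imread('pics/a.png');b=cv2.imread('pics/b.png')
h=max(a.shape[0],b.shape[0]);f=lambda i:cv2.copyMakeBorder(i,0,h-i.shape[0],0,0,0)
cv2.imwrite('pics/ab.png',cv2.convertScaleAbs(np.hstack([f(a),f(b)]),alpha=1.5))
E
```

```text
(no output)
```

View pics/ab.png

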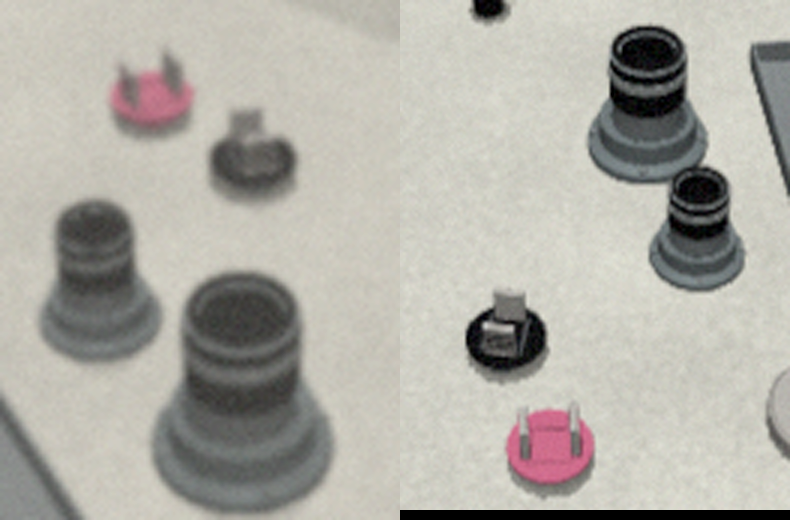

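Run:
```python
from h import *
A=cam('scene');B=cam('side')
def tri(a,b):
    t1,d1=ray(A,*a);t2,d2=ray(B,*b)
    M=np.stack([d1,-d2],1);s=np.linalg.lstsq(M,t2-t1,rcond=None)[0]
    p,q=t1+s[0]*d1,t2+s[1]*d2;return (p+q)/2,np.linalg.norm(p-q)
print('cap',onz(A,323.3,169.5,19),onz(B,285.3,292,19),tri((323.3,169.5),(285.3,292)))
print('rim',onz(A,320.5,207.5,113),onz(B,332.7,196,113),tri((320.5,207.5),(332.7,196)))
# foot widths
print('big foot w',onz(B,250+188/3,180+145/3,0)-onz(B,250+307/3,180+145/3,0))
print('small foot w',onz(B,250+250/3,180+255/3,0)-onz(B,250+344/3,180+255/3,0))
# tabs tops
print('tabs', onz(B,250+109/3,180+294/3,49), onz(B,250+102/3,180+324/3,49))
for n,u,v,z in(('eye',279,170,0),('pos',342,165,0),('box',394,315,24)):print(n,onz(B,u,v,z))
```

```text
cap [ 497.86921571 -197.93972827   19.        ] [ 497.35486821 -210.20083856   19.        ] (array([ 495.83142928, -204.45194755,   13.34819222]), np.float64(3.185912438563159))
rim [636.93479311  29.58751992 113.        ] [637.69399105  18.06281341 113.        ] (array([636.62441948,  25.02754068, 108.47207664]), np.float64(4.14758431329407))
big foot w [-108.2273856    12.92778062    0.        ]
small foot w [-78.38380365   9.19291636   0.        ]
tabs [ 502.23250733 -194.36737824   49.        ] [ 495.34658461 -224.10290964   49.        ]
eye [503.30667431 317.59637601   0.        ]
pos [708.16392449 320.85276364   0.        ]
box [ 732.08902259 -307.864282     24.        ]
```

```bash
cat >> h.py <<'E'
def tool(st):return Ro.from_euler('xyz',st['eef_rot'],degrees=True).as_matrix()
def goal(jaw):  # tool x down, y along jaw (unit xy)
    x=np.array([0,0,-1.]);y=np.array([jaw[0],jaw[1],0.]);y/=np.linalg.norm(y);return np.stack([x,y,np.cross(x,y)],1)
def rel(st,P,R):
    T=tool(st);return np.round(T.T@(np.array(P)-st['ee_pos']),1),np.round(Ro.from_matrix(T.T@R).as_rotvec(degrees=True),2)
E
python3 - <<'E'
from h import *
s=robot.get_state();print(tool(s).round(3))
B=cam('side');A=cam('scene')
print('pink',onz(B,300,329,19),onz(A,260+152/4,130+98/4,19))
for sg in(1,-1):
  R=goal((sg*.226,sg*.974));print(rel(s,(497.5,-204,190),R))
E
```

```text
[[-0.     0.353 -0.936]
 [ 0.001 -0.936 -0.353]
 [-1.    -0.001  0.   ]]
pink [ 523.59185148 -317.64491533   19.        ] [ 525.76294043 -300.26413725   19.        ]
(array([  17. , -258.2, -393.5]), array([-1.4626e+02, -6.0000e-02,  2.0000e-02]))
(array([  17. , -258.2, -393.5]), array([3.374e+01, 2.000e-02, 5.000e-02]))
```

Request:
{"op": "servo_tool", "data": {"deltas": [[0,-5,-8,0,0,0,70],[1,-18,-28,2,0,0,70],[2,-38,-59,5,0,0,70],[4,-62,-94,8,0,0,70],[6,-86,-130,11,0,0,70],[8,-110,-167,14,0,0,70],[10,-134,-204,17,0,0,70],[12,-158,-241,20,0,0,70],[14,-182,-277,24,0,0,70],[15,-206,-314,28,0,0,70],[16,-230,-350,31,0,0,70],[17,-248,-378,33,0,0,70]]}}

```text
clock: 1.15
ee_pos: [483.2, -222.5, 190.6]
eef_rot: [178.5, 90.0, -14.0]
force: [0.3, -1.4, -0.4]
opening: 59.7
```

Request:
{"op": "servo_tool", "data": {"deltas": [[0,-4,-6,0.7,0,0,70],[0,-4,-6,0.7,0,0,70],[0,-4,-6,0.7,0,0,70]]}}

```text
clock: 1.4
ee_pos: [489.1, -221.8, 190.3]
eef_rot: [2.7, 90.0, 169.7]
force: [-0.1, -0.5, -0.0]
opening: 59.9
```

Run:
```python
from h import *
s=robot.get_state();print(s['clock'],s['ee_pos'],s['force'],s['opening'],s['q'].round(1));print(tool(s).round(3))
im=robot.get_image('wrist');cv2.imwrite('pics/w1.png',im[:,:,::-1])
c=cam('wrist',s);print(proj(c,(497.5,-204,19)))
```

```text
1.4 [ 489.1380422  -221.75865782  190.28495094] [-0.09368293 -0.49548249 -0.00649411] 59.916103356353545 [ 28.1  16.2  -8.3 105.8   2.7  58.1 -84.3]
[[-0.    -0.224 -0.975]
 [ 0.    -0.975  0.224]
 [-1.     0.     0.   ]]
(np.float64(293.3635917521237), np.float64(162.649422499771))
```

View pics/w1.png

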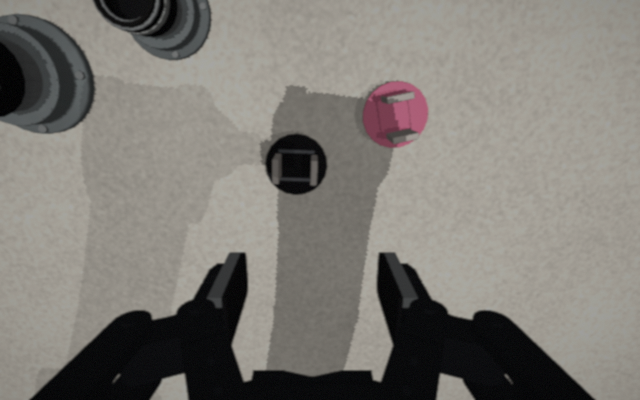

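Run:
```python
from h import *
crop('pics/w1.png',(250,120,340,205),8,'pics/c.png')
a=cv2.imread('pics/c.png');cv2.imwrite('pics/c.png',cv2.convertScaleAbs(a,alpha=2.2))
```

```text
(no output)
```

View pics/c.png

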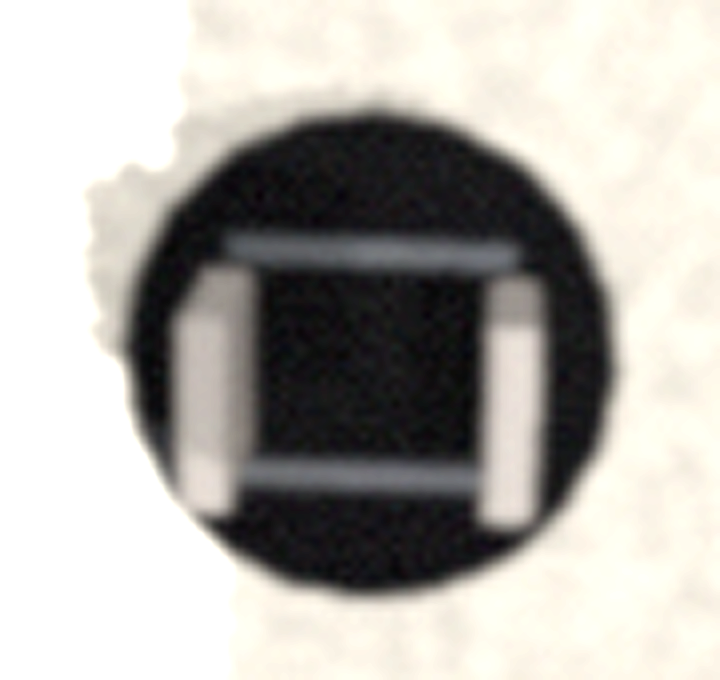

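Run:
```python
from h import *
s=robot.get_state();c=cam('wrist',s);print(s['ee_pos'])
f=lambda u,v:(250+u/8,120+v/8)
C=onz(c,*f(372,351),18.5)
L=onz(c,*f(206,414),49);Rr=onz(c,*f(513,426),49);print('flange',C,'tabs',(L+Rr)/2,L,Rr,np.linalg.norm(L-Rr))
L2=onz(c,*f(174,414),49);R2=onz(c,*f(545,426),49);print(np.linalg.norm(L2-R2))
d=(Rr-L)[:2];d/=np.linalg.norm(d);print(d,np.degrees(np.arctan2(d[1],d[0])))
# lower edges
e=onz(c,*f(232,250),19)-onz(c,*f(515,258),19);print(np.degrees(np.arctan2(-e[1],-e[0])))
M=((L+Rr)/2+C)/2
for z in(120,60):print(rel(s,(M[0],M[1],z),goal(d)))
```

```text
[ 488.68153524 -222.56765095  190.37746928]
flange [ 494.98897787 -207.59543647   18.5       ] tabs [ 493.80413925 -207.1426276    49.        ] [ 498.56166026 -189.82198457   49.        ] [ 489.04661824 -224.46327063   49.        ] 35.92429157079831
43.407016004182985
[-0.26486373 -0.96428585] -105.3588560316343
-104.68574858807042
(array([ 70.4, -16.1,  -2.2]), array([ 2.34,  0.03, -0.01]))
(array([130.4, -16.1,  -2.2]), array([ 2.34,  0.03, -0.01]))
```

Request:
{"op": "servo_tool", "data": {"deltas": [[5,-4,0,1,0,0,70],[25,-10,-1,2,0,0,70],[50,-16,-2,2.2,0,0,70],[75,-16,-2,2.2,0,0,70],[95,-16,-2,2.2,0,0,70],[100,-16,-2,2.2,0,0,70],[100,-16,-2,2.2,0,0,70],[100,-16,-2,2.2,0,0,70]]}}

```text
clock: 2.12
ee_pos: [494.7, -208.0, 91.3]
eef_rot: [155.8, 90.0, -39.5]
force: [0.1, 0.0, 0.4]
opening: 59.6
```

Run:
```python
from h import *
s=robot.get_state();print(s['clock'],s['ee_pos'],s['eef_rot'],s['force'],s['opening'])
im=robot.get_image('wrist');cv2.imwrite('pics/w2.png',im[:,:,::-1])
c=cam('wrist',s);print(proj(c,(494.3,-207.4,19)))
im=robot.get_image('wrist')
crop('pics/w2.png',(200,180,420,340),3.6,'pics/c2.png')
a=cv2.imread('pics/c2.png');cv2.imwrite('pics/c2.png',cv2.convertScaleAbs(a,alpha=2))
```

```text
2.1167 [ 494.7020399  -208.03978043   91.31467879] [155.7529607   89.97435719 -39.52607622] [0.11612844 0.00228298 0.36266859] 59.605717270824
(np.float64(311.6670130580616), np.float64(198.30444495265513))
```

View pics/c2.png

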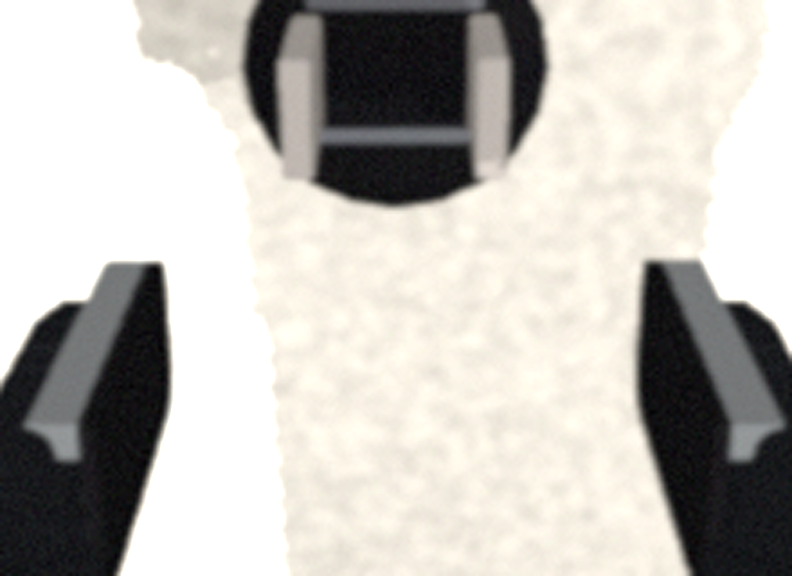

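Run:
```python
from h import *
s=robot.get_state();c=cam('wrist',s)
crop('pics/w2.png',(240,150,380,250),5.6,'pics/c3.png')
a=cv2.imread('pics/c3.png');cv2.imwrite('pics/c3.png',cv2.convertScaleAbs(a,alpha=2))
```

```text
(no output)
```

View pics/c3.png

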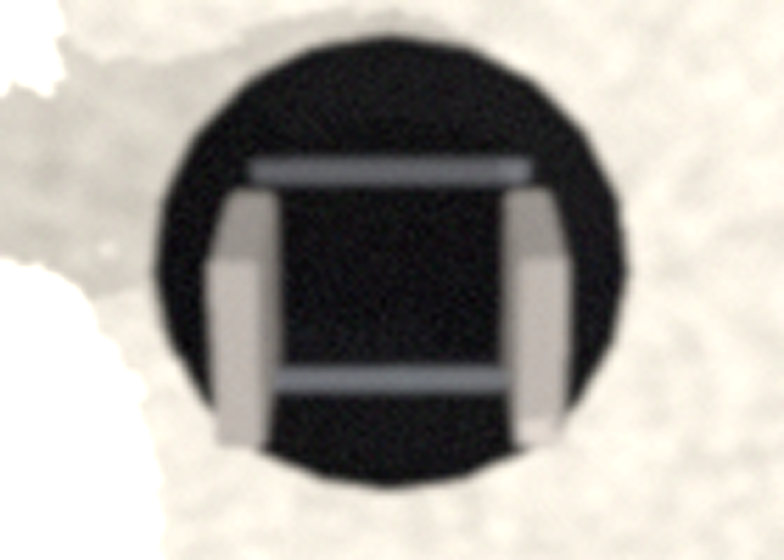

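Run:
```python
from h import *
s=robot.get_state();c=cam('wrist',s);T=tool(s)
f=lambda u,v:(240+u/5.6,150+v/5.6)
# flange circle fit by projecting
for nm,P in(('fl',onz(c,*f(390,261),18.5)),('tab',onz(c,*f(390,351),49)),('tabL',onz(c,*f(239,351),49)),('tabR',onz(c,*f(542,351),49))):
    print(nm,P,T.T@(P-s['ee_pos']))
```

```text
fl [ 496.29773398 -206.13887484   18.5       ] [73.35156097 -2.0352648  -0.4018823 ]
tab [ 495.16838718 -206.00177031   49.        ] [42.84962246 -1.86192321  0.668595  ]
tabL [ 499.87957363 -188.78131366   49.        ] [ 42.84472569 -19.71519196   0.65532282]
tabR [ 490.42541946 -223.3383947    49.        ] [42.85455225 16.11178217  0.68195672]
```

Request:
{"op": "servo_tool", "data": {"deltas": [[4,-1.6,0,0,0,0,66],[20,-1.6,0,0,0,0,60],[40,-1.6,0,0,0,0,58],[55,-1.6,0,0,0,0,58],[62,-1.6,0,0,0,0,58],[65,-1.6,0,0,0,0,58],[65,-1.6,0,0,0,0,58],[65,-1.6,0,0,0,0,58]]}}

```text
clock: 2.88
ee_pos: [495.6, -205.9, 26.2]
eef_rot: [177.8, 89.9, -17.4]
force: [0.1, -0.8, -0.4]
opening: 49.5
```

Run:
```python
from h import *
s=robot.get_state();print(s['clock'],s['ee_pos'],s['eef_rot'],s['force'],s['opening'])
im=robot.get_image('wrist');cv2.imwrite('pics/w3.png',im[:,:,::-1])
crop('pics/w3.png',(200,190,420,350),3.6,'pics/c4.png')
a=cv2.imread('pics/c4.png');cv2.imwrite('pics/c4.png',cv2.convertScaleAbs(a,alpha=2))
```

```text
2.8833 [ 495.61880544 -205.9148236    26.24087233] [177.82060611  89.94859901 -17.40755257] [ 0.10470143 -0.81190173 -0.37857095] 49.46757479936736
```

View pics/c4.png

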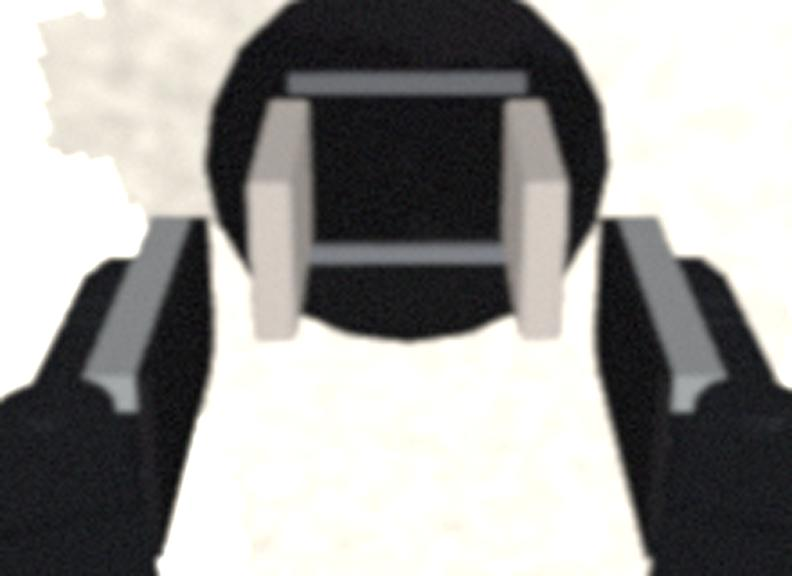

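Run:
```python
from h import *
p=robot.camera_params('wrist');T=p['T_tool_cam']
for u,v in((208,218),(600,218)):
    U,V=200+u/3.6,190+v/3.6
    d=T[:3,:3]@np.array([(U-p['cx'])/p['fx'],-(V-p['cy'])/p['fy'],-1])
    k=(-11-T[2,3])/d[2];print(T[:3,3]+k*d)
```

```text
[-33.33132787 -24.10544763 -11.        ]
[-33.39527944  23.57045368 -11.        ]
```

Run:
```python
from h import *
a=robot.get_image('side');b=robot.get_image('scene')
c=cam('side');print(proj(c,(495.6,-206,26)),proj(cam('scene'),(495.6,-206,26)))
f=lambda i,u,v:cv2.convertScaleAbs(cv2.resize(i[v-45:v+35,u-40:u+40,::-1],None,fx=5,fy=5,interpolation=cv2.INTER_CUBIC),alpha=2)
cv2.imwrite('pics/d.png',np.hstack([f(a,285,285),f(b,323,165)]))
```

```text
(np.float64(284.287437329878), np.float64(288.6913895938056)) (np.float64(322.5699377760511), np.float64(165.82294103327425))
```

View pics/d.png

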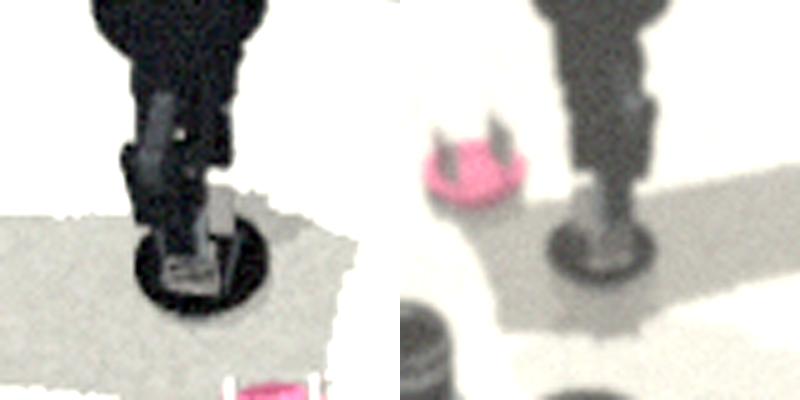

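Run:
```python
from h import *
c=cam('side')
for z in(20,30,40,50,60):print(z,proj(c,(489,-231,z)),proj(cam('scene'),(502,-181,z)))
```

```text
20 (np.float64(282.105935309433), np.float64(298.9743590258182)) (np.float64(325.04674770979415), np.float64(172.78107961697884))
30 (np.float64(281.8450100175797), np.float64(296.10724306246914)) (np.float64(325.0546363323768), np.float64(169.93557147821517))
40 (np.float64(281.58107535940707), np.float64(293.2070593878521)) (np.float64(325.06261192633656), np.float64(167.05869185996255))
50 (np.float64(281.31407897042294), np.float64(290.27323260710705)) (np.float64(325.07067593792374), np.float64(164.14991908475156))
60 (np.float64(281.04396726415575), np.float64(287.3051738979448)) (np.float64(325.07882984563344), np.float64(161.20871984398326))
```

Request:
{"op": "servo_tool", "data": {"deltas": [[1,0,0,0,0,0,58],[2,0,0,0,0,0,58],[3,0,0,0,0,0,58],[3,0,0,0,0,0,58]]}}

```text
clock: 3.37
ee_pos: [495.1, -205.8, 22.3]
eef_rot: [-17.5, 90.0, 147.3]
force: [-0.1, -0.1, 0.3]
opening: 49.5
```

Request:
{"op": "servo_tool", "data": {"deltas": [[1,0,0,0,0,0,58],[2,0,0,0,0,0,58],[2,0,0,0,0,0,58]]}}

```text
clock: 3.62
ee_pos: [495.0, -205.7, 20.2]
eef_rot: [-13.5, 90.0, 151.3]
force: [0.6, -0.8, 0.0]
opening: 49.4
```

Request:
{"op": "servo_tool", "data": {"deltas": [[1,0,0,0,0,0,58],[2,0,0,0,0,0,58],[2,0,0,0,0,0,58]]}}

```text
clock: 3.87
ee_pos: [495.0, -205.7, 18.3]
eef_rot: [-13.6, 90.0, 151.2]
force: [0.4, -0.3, -0.2]
opening: 49.6
```

Request:
{"op": "servo_tool", "data": {"deltas": [[1,0,0,0,0,0,58],[2,0,0,0,0,0,58],[2,0,0,0,0,0,58]]}}

```text
clock: 4.12
ee_pos: [495.0, -205.7, 16.3]
eef_rot: [-8.7, 90.0, 156.1]
force: [0.4, 0.8, -0.3]
opening: 49.5
```

Request:
{"op": "servo_tool", "data": {"deltas": [[1,0,0,0,0,0,58],[2,0,0,0,0,0,58],[2,0,0,0,0,0,58]]}}

```text
clock: 4.37
ee_pos: [495.0, -205.8, 14.3]
eef_rot: [-8.4, 90.0, 156.3]
force: [0.8, 0.3, -0.9]
opening: 49.8
```

Run:
```python
from h import *
s=robot.get_state();print(s['clock'],s['ee_pos'],s['force'])
im=robot.get_image('wrist');cv2.imwrite('pics/w4.png',im[:,:,::-1])
crop('pics/w4.png',(200,190,420,350),3.6,'pics/c4.png')
a=cv2.imread('pics/c4.png');cv2.imwrite('pics/c4.png',cv2.convertScaleAbs(a,alpha=2))
```

```text
4.3667 [ 495.03736203 -205.75835101   14.29222198] [ 0.83433695  0.25117669 -0.94595678]
```

View pics/c4.png

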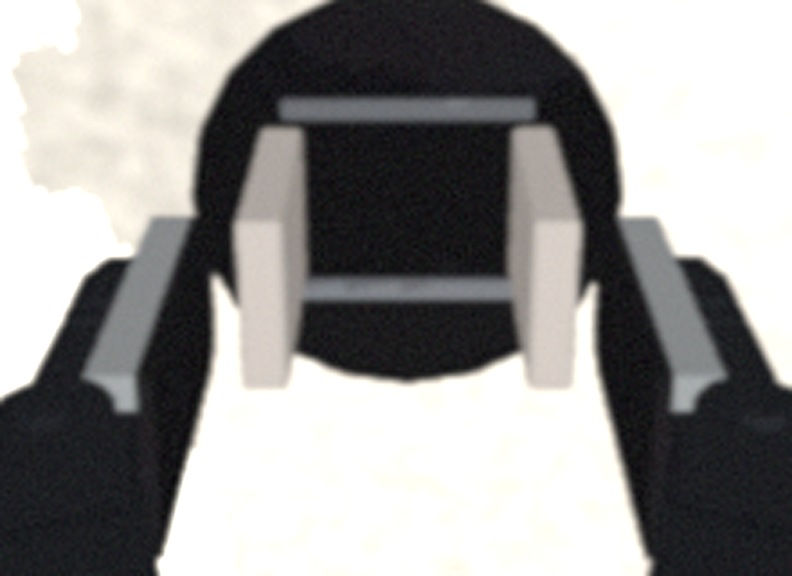

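Request:
{"op": "servo_tool", "data": {"deltas": [[0.7,0,0,0,0,0,58],[1.5,0,0,0,0,0,58],[1.5,0,0,0,0,0,58]]}}

```text
clock: 4.67
ee_pos: [495.1, -205.7, 12.8]
eef_rot: [-21.0, 90.0, 143.7]
force: [-0.1, -0.1, 0.5]
opening: 49.8
```

Request:
{"op": "servo_tool", "data": {"deltas": [[0.7,0,0,0,0,0,58],[1.5,0,0,0,0,0,58],[1.5,0,0,0,0,0,58]]}}

```text
clock: 4.92
ee_pos: [495.1, -205.7, 11.3]
eef_rot: [-8.6, 90.0, 156.1]
force: [0.4, 0.4, -0.3]
opening: 49.5
```

Request:
{"op": "servo_tool", "data": {"deltas": [[0.7,0,0,0,0,0,58],[1.5,0,0,0,0,0,58],[1.5,0,0,0,0,0,58]]}}

```text
clock: 5.17
ee_pos: [495.1, -205.7, 9.8]
eef_rot: [-20.9, 90.0, 143.8]
force: [0.4, -0.1, -0.4]
opening: 49.8
```

Request:
{"op": "servo_tool", "data": {"deltas": [[1,0,0,0,0,0,58],[2,0,0,0,0,0,58],[2,0,0,0,0,0,58]]}}

```text
clock: 5.42
ee_pos: [495.0, -205.7, 7.8]
eef_rot: [-11.0, 90.0, 153.8]
force: [0.1, -0.0, -0.4]
opening: 49.4
```

Request:
{"op": "servo_tool", "data": {"deltas": [[1,0,0,0,0,0,58],[2,0,0,0,0,0,58],[2,0,0,0,0,0,58]]}}

```text
clock: 5.67
ee_pos: [495.0, -205.7, 5.8]
eef_rot: [-7.3, 90.0, 157.4]
force: [0.5, 0.4, -0.4]
opening: 49.4
```

Run:
```python
from h import *
a=robot.get_image('side');b=robot.get_image('wrist')
f=lambda i,u,v:cv2.convertScaleAbs(cv2.resize(i[v-45:v+35,u-40:u+40,::-1],None,fx=5,fy=5,interpolation=cv2.INTER_CUBIC),alpha=3.5)
cv2.imwrite('pics/d2.png',np.hstack([f(a,285,285),cv2.convertScaleAbs(cv2.resize(b[200:360,220:380,::-1],(400,400)),alpha=3)]))
```

```text
(no output)
```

View pics/d2.png

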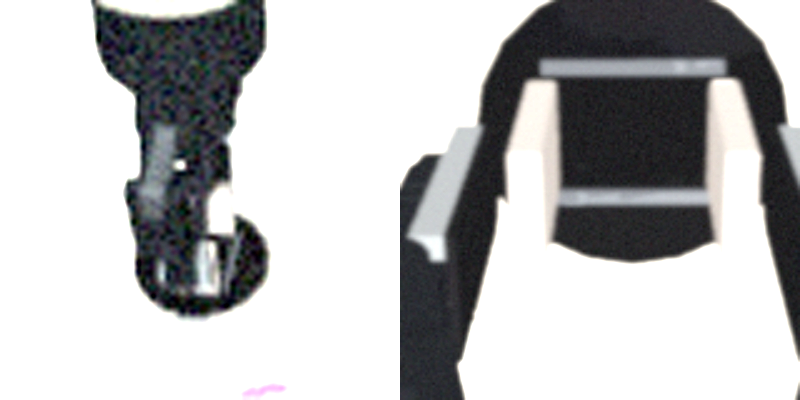

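Request:
{"op": "servo_tool", "data": {"deltas": [[1,0,0,0,0,0,58],[2,0,0,0,0,0,58],[2,0,0,0,0,0,58]]}}

```text
clock: 6.02
ee_pos: [495.1, -205.7, 3.8]
eef_rot: [-16.8, 90.0, 148.0]
force: [-0.5, 0.3, 0.4]
opening: 49.5
```

Request:
{"op": "servo_tool", "data": {"deltas": [[1,0,0,0,0,0,58],[2,0,0,0,0,0,58],[2,0,0,0,0,0,58]]}}

```text
clock: 6.27
ee_pos: [495.1, -205.7, 1.8]
eef_rot: [-14.0, 90.0, 150.7]
force: [0.1, 0.0, -0.5]
opening: 49.5
```

Run:
```python
from h import *
a=robot.get_image('side');b=robot.get_image('wrist');cv2.imwrite('pics/w6.png',b[:,:,::-1])
f=lambda i,u,v:cv2.convertScaleAbs(cv2.resize(i[v-30:v+30,u-30:u+30,::-1],None,fx=10,fy=10,interpolation=cv2.INTER_CUBIC),alpha=1.5)
cv2.imwrite('pics/d3.png',f(a,285,290))
```

```text
(no output)
```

View pics/d3.png

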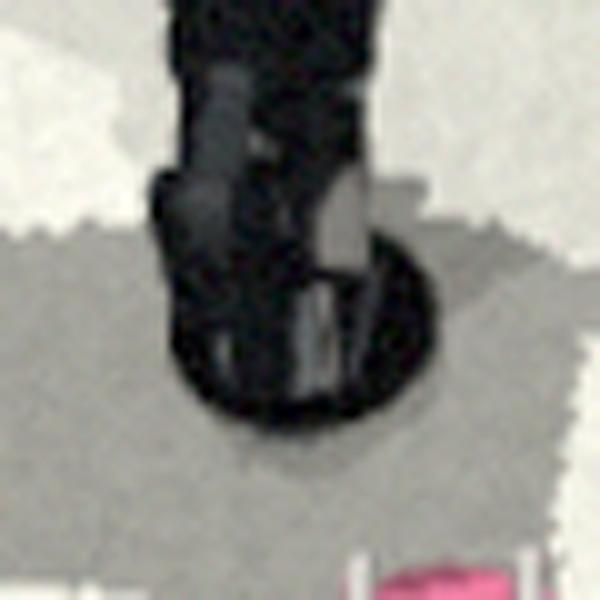

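View pics/w6.png

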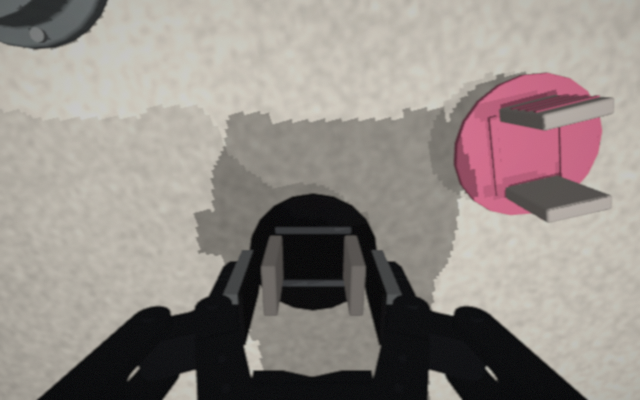

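Request:
{"op": "servo_tool", "data": {"deltas": [[1,0,0,0,0,0,58],[2,0,0,0,0,0,58],[2,0,0,0,0,0,58]]}}

```text
clock: 6.62
ee_pos: [495.1, -205.7, -0.2]
eef_rot: [-14.9, 90.0, 149.9]
force: [-0.0, 0.1, -0.2]
opening: 49.6
```

Request:
{"op": "servo_tool", "data": {"deltas": [[1,0,0,0,0,0,58],[2,0,0,0,0,0,58],[2,0,0,0,0,0,58]]}}

```text
clock: 6.87
ee_pos: [495.0, -205.8, -2.2]
eef_rot: [-12.3, 90.0, 152.5]
force: [0.2, 1.1, 0.5]
opening: 49.4
```

Request:
{"op": "servo_tool", "data": {"deltas": [[1,0,0,0,0,0,58],[2,0,0,0,0,0,58],[2,0,0,0,0,0,58]]}}

```text
clock: 7.12
ee_pos: [495.1, -205.8, -4.2]
eef_rot: [-13.7, 90.0, 151.0]
force: [0.0, -0.9, 0.1]
opening: 49.4
```

Request:
{"op": "servo_tool", "data": {"deltas": [[1,0,0,0,0,0,58],[2,0,0,0,0,0,58],[2,0,0,0,0,0,58]]}}

```text
clock: 7.37
ee_pos: [495.1, -205.7, -6.2]
eef_rot: [-12.0, 90.0, 152.7]
force: [0.1, 0.1, -0.8]
opening: 49.3
```

Request:
{"op": "servo_tool", "data": {"deltas": [[1,0,0,0,0,0,58],[2,0,0,0,0,0,58],[2,0,0,0,0,0,58]]}}

```text
clock: 7.62
ee_pos: [495.2, -205.8, -7.8]
eef_rot: [68.7, 90.0, -126.5]
force: [-0.5, 0.5, 3.8]
opening: 49.8
```

Run:
```python
from h import *
s=robot.get_state();print(s['ee_pos'],s['force'])
b=robot.get_image('wrist')
cv2.imwrite('pics/w7.png',cv2.convertScaleAbs(cv2.resize(b[190:370,200:420,::-1],None,fx=3.6,fy=3.2),alpha=2.5))
```

```text
[ 495.18590475 -205.81680524   -7.84623103] [-0.54887051  0.53398802  3.75506545]
```

View pics/w7.png

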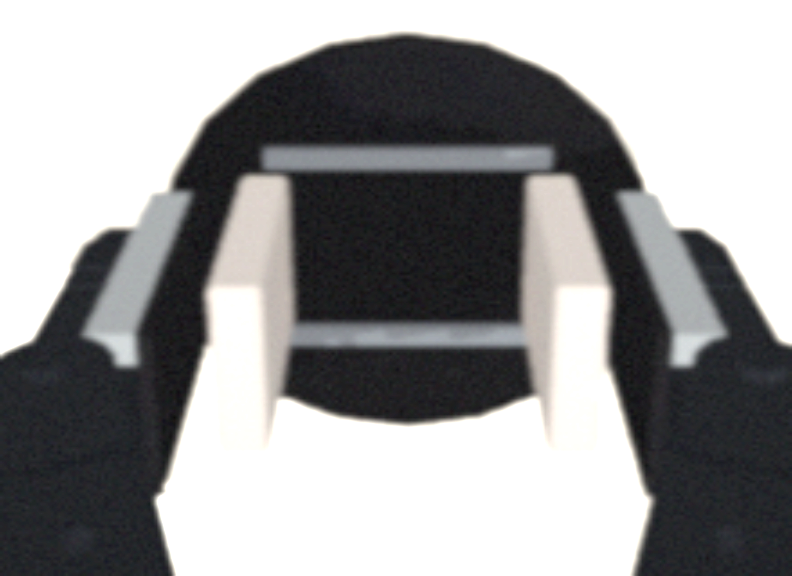

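Request:
{"op": "servo_tool", "data": {"deltas": [[-1.5,0,0,0,0,0,58],[-3,0,0,0,0,0,58],[-3,0,0,0,0,0,50],[-3,0,0,0,0,0,46],[-3,0,0,0,0,0,46]], "force": 40}}

```text
clock: 8.08
ee_pos: [495.4, -205.9, -4.7]
eef_rot: [173.6, 90.0, -21.6]
force: [-1.7, 1.1, 7.8]
opening: 39.4
```

Request:
{"op": "servo_tool", "data": {"deltas": [[0,0,0,0,0,0,42],[0,0,0,0,0,0,38],[0,0,0,0,0,0,34],[0,0,0,0,0,0,34]], "force": 40}}

```text
clock: 8.42
ee_pos: [495.6, -206.0, -4.1]
eef_rot: [167.4, 89.9, -27.9]
force: [-4.2, 1.7, 20.9]
opening: 30.0
```

Request:
{"op": "servo_tool", "data": {"deltas": [[-1,0,0,0,0,0,30],[-2,0,0,0,0,0,25],[-2,0,0,0,0,0,25]], "force": 40}}

```text
clock: 8.67
ee_pos: [495.1, -205.7, -3.0]
eef_rot: [-73.3, 90.0, 91.5]
force: [-0.3, -0.5, -0.1]
opening: 28.3
```

Run:
```python
from h import *
s=robot.get_state();print(s['ee_pos'],s['force'],s['opening'])
b=robot.get_image('wrist')
cv2.imwrite('pics/w8.png',cv2.convertScaleAbs(cv2.resize(b[190:370,200:420,::-1],None,fx=3.6,fy=3.2),alpha=2.5))
```

```text
[ 495.13999299 -205.74117646   -2.96168628] [-0.31923977 -0.51343698 -0.12120955] 28.30021885988072
```

View pics/w8.png

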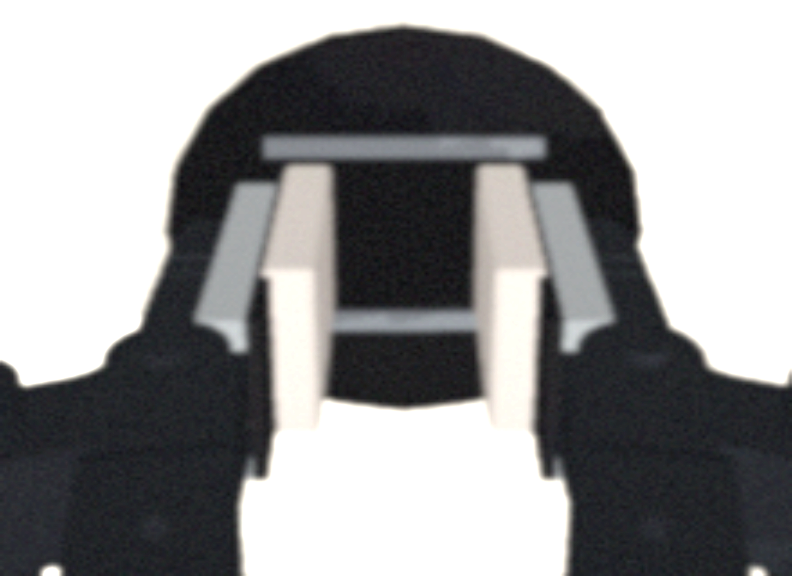

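Request:
{"op": "servo_tool", "data": {"deltas": [[-2,0,0,0,0,0,25],[-10,0,0,0,0,0,25],[-30,0,0,0,0,0,25],[-60,0,0,0,0,0,25],[-95,0,0,0,0,0,25],[-130,0,0,0,0,0,25],[-155,0,0,0,0,0,25],[-163,0,0,0,0,0,25],[-163,0,0,0,0,0,25]]}}

```text
clock: 9.47
ee_pos: [496.2, -206.2, 162.5]
eef_rot: [172.3, 89.8, -22.9]
force: [-0.4, 0.3, -1.9]
opening: 28.8
```

Run:
```python
from h import *
s=robot.get_state();print(s['clock'],s['ee_pos'],s['force'],s['opening']);print(tool(s).round(3))
print(rel(s,(550,0,160),tool(s)))
im=robot.get_image('side');cv2.imwrite('pics/s2.png',im[:,:,::-1])
```

```text
9.4667 [ 496.15247403 -206.21700401  162.52400939] [-0.36725908  0.27598921 -1.85669977] 28.79810989070473
[[ 0.004 -0.263 -0.965]
 [-0.002 -0.965  0.263]
 [-1.     0.001 -0.004]]
(array([   2.4, -213.1,    2.2]), array([0., 0., 0.]))
```

View pics/s2.png

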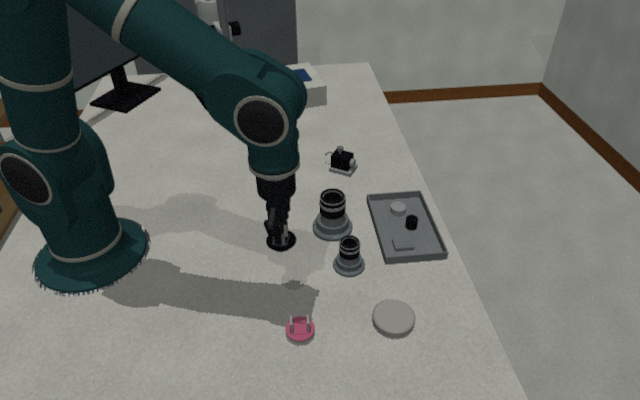

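The cap is lifted and sits at about side (280,240). Next I move to a stand-off beside the tube so I can measure the rim.

Request:
{"op": "servo_tool", "data": {"deltas": [[0,-5,0,0,0,0,25],[0,-20,0,0,0,0,25],[0,-45,0,0,0,0,25],[0,-75,0,0,0,0,25],[0,-105,0,0,0,0,25],[0,-135,0,0,0,0,25],[0,-165,0,0,0,0,25],[0,-190,0,0,0,0,25],[0,-207,0,0,0,0,25],[0,-213,0,0,0,0,25],[0,-213,0,0,0,0,25],[0,-213,0,0,0,0,25]]}}

```text
clock: 10.52
ee_pos: [550.5, -0.8, 159.0]
eef_rot: [20.8, 89.9, -174.4]
force: [-0.1, -0.2, -0.2]
opening: 28.4
```

Run:
```python
from h import *
s=robot.get_state();print(s['clock'],s['ee_pos'],s['eef_rot'],s['force'],s['opening'])
im=robot.get_image('wrist');cv2.imwrite('pics/w9.png',im[:,:,::-1])
np.save('s9.npy',np.r_[s['ee_pos'],s['eef_rot']])
print(proj(cam('wrist',s),(637,24,114)))
```

```text
10.5167 [550.46196074  -0.8349619  158.96154637] [  20.83939505   89.8957077  -174.39401953] [-0.11976347 -0.23855112 -0.19384018] 28.380760080957025
(np.float64(233.95394972902335), np.float64(89.603554554409))
```

View pics/w9.png

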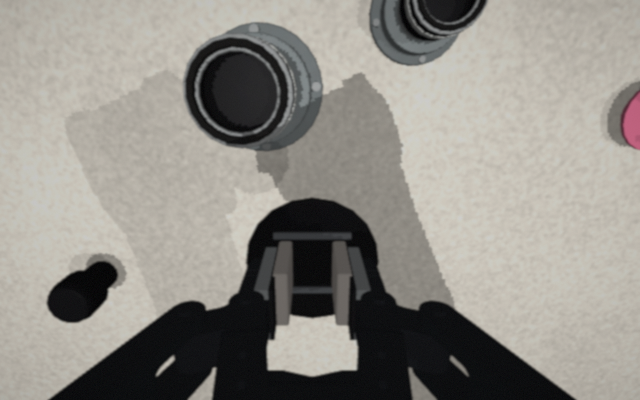

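Run:
```python
from h import *
crop('pics/w9.png',(175,15,335,155),5,'pics/c9.png')
a=cv2.imread('pics/c9.png');cv2.imwrite('pics/c9.png',cv2.convertScaleAbs(a,alpha=2.5))
crop('pics/w9.png',(220,180,400,340),4.4,'pics/c10.png')
a=cv2.imread('pics/c10.png');cv2.imwrite('pics/c10.png',cv2.convertScaleAbs(a,alpha=3))
```

```text
(no output)
```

View pics/c9.png

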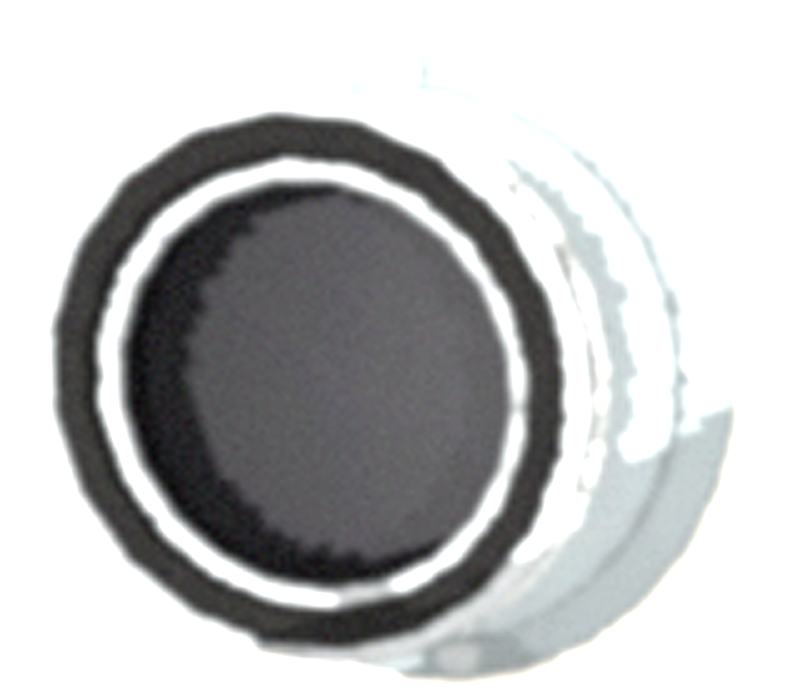

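View pics/c10.png

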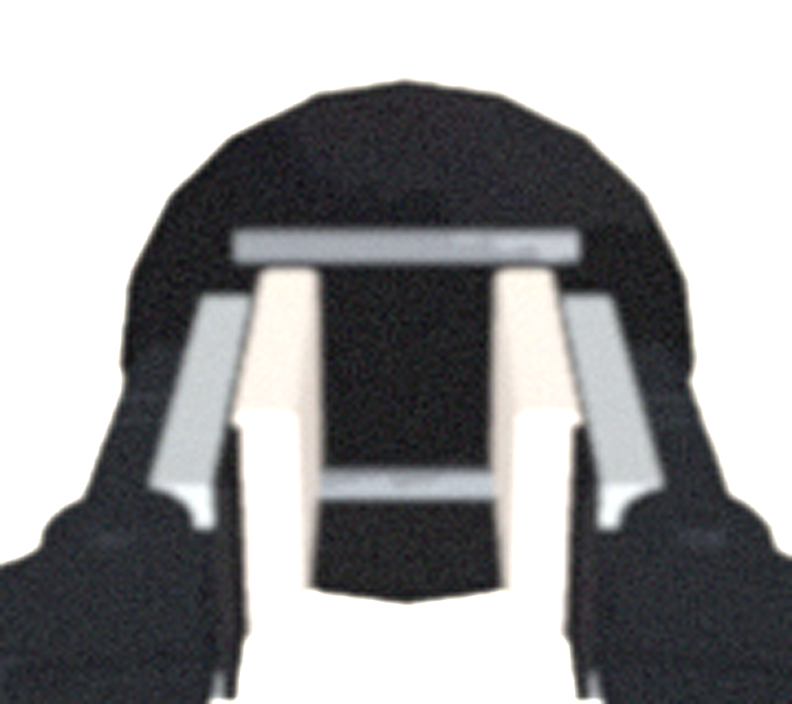

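```bash
cat > fit.py <<'E'
from h import *
from scipy.optimize import least_squares
def circ_fit(c,ext,z,D,X0,n=None,zfree=False):
    ext=np.array(ext);a=np.linspace(0,2*np.pi,361)
    def f(p):
        zz=p[2] if zfree else z
        pts=np.array([proj(c,(p[0]+D/2*np.cos(t),p[1]+D/2*np.sin(t),zz)) for t in a])
        return np.nan_to_num(np.array([pts[:,0].min(),pts[:,1].min(),pts[:,0].max(),pts[:,1].max()])-ext)
    x0=list(X0)+([z] if zfree else [])
    r=least_squares(f,x0);return r.x,r.fun
E
python3 - <<'E'
from fit import *
v=np.load('s9.npy');s={'ee_pos':v[:3],'eef_rot':v[3:]};c=cam('wrist',s);T=tool(s)
f=lambda x0,y0,x1,y1:(175+x0/5,15+y0/5,175+x1/5,15+y1/5)
for nm,e,z,D in(('seal out',(55,115,562,645),114.5,62),('seal in',(98,157,525,606),114.5,52),('mouth',(125,181,509,584),110,48)):
    for zf in(0,1):print(nm,*circ_fit(c,f(*e),z,D,(637,24),zfree=zf))
g=lambda x0,y0,x1,y1:(220+x0/4.4,180+y0/4.4,220+x1/4.4,180+y1/4.4)
for zf in(0,1):
    x,r=circ_fit(c,g(123,82,692,602),s['ee_pos'][2]+22,64,s['ee_pos'][:2],zfree=zf);print('flange',x,r)
    P=np.array([x[0],x[1],s['ee_pos'][2]+22]);print(T.T@(P-s['ee_pos']))
E
```

```text
seal out [634.2306352   23.00991448] [-1.49988602 -1.23555145  1.51089094  1.65633527]
seal out [634.60273221  24.23207517 108.41500769] [-0.05510694  0.05061597  0.05551124 -0.05564211]
seal in [634.46329547  22.58826853] [-1.08756316 -0.67408587  1.09495708  0.88654355]
seal in [634.70183473  23.50339232 109.96513524] [-0.17509307  0.16190111  0.17617767 -0.17538314]
mouth [634.49646212  22.87121533] [-1.17136628 -0.86919043  1.17784051  1.09705231]
mouth [634.78091886  24.05953603 104.0572742 ] [-0.1178323   0.10928878  0.11841375 -0.11743204]
flange [549.7394705   -0.56734204] [-2.04417764 -0.05806216  2.04715786  0.40034249]
[-21.99870232  -0.0541352    0.80484659]
flange [ 5.48387557e+02 -2.08092304e-01  1.78118252e+02] [-0.77879977  0.82544028  0.77950866 -0.9328788 ]
[-21.99631716  -0.04554504   2.20364996]
```

Run:
```python
from h import *
s=robot.get_state();print(s['ee_pos'],rel(s,(635.8,23,120),goal((-.263,-.965))))
```

```text
[550.51623729  -1.43922293 159.22499527] (array([ 39.1, -46.1, -75.9]), array([-0.05,  0.07, -0.04]))
```

Request:
{"op": "servo_tool", "data": {"deltas": [[0,-3,-5,0,0,0,25],[0,-10,-17,0,0,0,25],[0,-20,-34,0,0,0,25],[2,-31,-52,0,0,0,25],[10,-40,-67,0,0,0,25],[20,-45,-75,0,0,0,25],[30,-45.4,-76,0,0,0,25],[36,-45.4,-76,0,0,0,25],[36,-45.4,-76,0,0,0,25],[36,-45.4,-76,0,0,0,25],[36,-45.4,-76,0,0,0,25]]}}

```text
clock: 11.48
ee_pos: [636.3, 23.2, 124.7]
eef_rot: [-174.5, 90.0, -9.7]
force: [0.2, 0.3, -1.2]
opening: 28.5
```

Run:
```python
from h import *
s=robot.get_state();print(s['clock'],s['ee_pos'],s['eef_rot'],s['force'],s['opening'])
im=[robot.get_image(n) for n in('wrist','side','scene')]
c=[proj(cam(n),(635,23,125)) for n in('side','scene')]
o=[cv2.resize(im[0][130:360,200:430,::-1],(400,400))]
for i,(u,v) in zip(im[1:],c):
    u,v=int(u),int(v);o.append(cv2.resize(i[v-40:v+40,u-40:u+40,::-1],(400,400),interpolation=cv2.INTER_CUBIC))
cv2.imwrite('pics/e1.png',cv2.convertScaleAbs(np.hstack(o[1:]),alpha=1.6))
cv2.imwrite('pics/e1w.png',cv2.convertScaleAbs(o[0],alpha=2.5))
```

```text
11.4833 [636.25667555  23.17613841 124.66341598] [-174.48555775   89.96562356   -9.73904621] [ 0.15627561  0.28793126 -1.1837634 ] 28.518998912461537
```

View pics/e1.png

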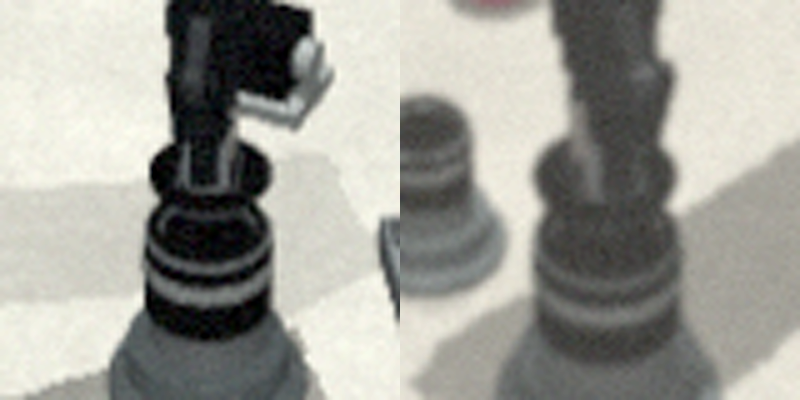

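View pics/e1w.png

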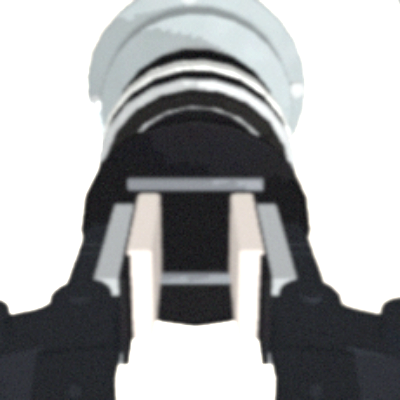

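Request:
{"op": "servo_tool", "data": {"deltas": [[4,0,0,0,0,0,25],[8,0,0,0,0,0,25],[12,0,0,0,0,0,25],[14,0,0,0,0,0,25],[15,0,0,0,0,0,25],[15,0,0,0,0,0,25]]}}

```text
clock: 12.13
ee_pos: [636.2, 23.6, 108.6]
eef_rot: [11.5, 90.0, 176.3]
force: [-0.2, -0.6, -0.2]
opening: 28.6
```

Request:
{"op": "servo_tool", "data": {"deltas": [[2,0,0,0,0,0,25],[4,0,0,0,0,0,25],[4,0,0,0,0,0,25]]}}

```text
clock: 12.38
ee_pos: [636.2, 23.6, 104.6]
eef_rot: [9.4, 90.0, 174.2]
force: [-0.5, 0.6, -2.2]
opening: 28.5
```

Request:
{"op": "servo_tool", "data": {"deltas": [[2,0,0,0,0,0,25],[4,0,0,0,0,0,25],[4,0,0,0,0,0,25]]}}

```text
clock: 12.63
ee_pos: [636.2, 23.6, 100.5]
eef_rot: [8.4, 90.0, 173.1]
force: [-0.2, -0.1, -2.0]
opening: 28.9
```

Request:
{"op": "servo_tool", "data": {"deltas": [[2,0,0,0,0,0,25],[4,0,0,0,0,0,25],[4,0,0,0,0,0,25]]}}

```text
clock: 12.88
ee_pos: [636.1, 23.6, 96.5]
eef_rot: [9.5, 90.0, 174.3]
force: [0.2, 0.2, -1.3]
opening: 28.5
```

Request:
{"op": "servo_tool", "data": {"deltas": [[1.5,0,0,0,0,0,25],[3,0,0,0,0,0,25],[3,0,0,0,0,0,25]]}}

```text
clock: 13.13
ee_pos: [636.4, 23.6, 93.9]
eef_rot: [-152.0, 90.0, 12.8]
force: [-0.9, 0.3, 2.4]
opening: 28.7
```

Request:
{"op": "servo_tool", "data": {"deltas": [[1.5,0,0,0,0,0,25],[3,0,0,0,0,0,25],[3,0,0,0,0,0,25]]}}

```text
clock: 13.38
ee_pos: [636.5, 23.6, 90.9]
eef_rot: [-146.8, 90.0, 17.9]
force: [-1.1, -0.4, 4.3]
opening: 28.7
```

Request:
{"op": "servo_tool", "data": {"deltas": [[1.5,0,0,0,0,0,25],[3,0,0,0,0,0,25],[4,0,0,0,0,0,25],[4,0,0,0,0,0,25]]}}

```text
clock: 13.72
ee_pos: [636.5, 23.6, 87.1]
eef_rot: [-150.8, 90.0, 14.0]
force: [-2.0, 0.7, 7.0]
opening: 28.5
```

Request:
{"op": "servo_tool", "data": {"deltas": [[1.5,0,0,0,0,0,25],[3,0,0,0,0,0,25],[3.5,0,0,0,0,0,25],[3.5,0,0,0,0,0,25]]}}

```text
clock: 14.05
ee_pos: [636.6, 23.6, 83.8]
eef_rot: [-159.3, 90.0, 5.5]
force: [-1.6, -0.5, 9.2]
opening: 28.6
```

Request:
{"op": "servo_tool", "data": {"deltas": [[1,0,0,0,0,0,25],[2,0,0,0,0,0,25],[2,0,0,0,0,0,25],[2,0,0,0,0,0,25]]}}

```text
clock: 14.38
ee_pos: [636.6, 23.6, 82.0]
eef_rot: [-161.6, 90.0, 3.2]
force: [-3.4, -0.8, 10.3]
opening: 28.4
```

Request:
{"op": "servo_tool", "data": {"deltas": [[0.8,0,0,0,0,0,25],[1.5,0,0,0,0,0,25],[1.5,0,0,0,0,0,25],[1.5,0,0,0,0,0,25]]}}

```text
clock: 14.72
ee_pos: [636.6, 23.6, 80.6]
eef_rot: [-161.3, 90.0, 3.5]
force: [-3.5, -0.7, 11.8]
opening: 28.6
```

Request:
{"op": "servo_tool", "data": {"deltas": [[0.2,0,0,0,0,0,33],[0.5,0,0,0,0,0,36],[1,0,0,0,0,0,39],[1.3,0,0,0,0,0,42],[1.3,0,0,0,0,0,42]]}}

```text
clock: 15.13
ee_pos: [636.6, 23.8, 79.3]
eef_rot: [-148.1, 90.0, 16.7]
force: [-3.6, 0.3, 11.7]
opening: 35.8
```

Force stays at about 12 N. I keep opening.

Request:
{"op": "servo_tool", "data": {"deltas": [[0.4,0,0,0,0,0,45],[0.8,0,0,0,0,0,48],[1.2,0,0,0,0,0,51],[1.4,0,0,0,0,0,53],[1.4,0,0,0,0,0,53],[1.4,0,0,0,0,0,53]]}}

```text
clock: 15.63
ee_pos: [637.0, 23.6, 78.0]
eef_rot: [-161.6, 89.9, 3.2]
force: [-1.0, -0.8, 10.6]
opening: 45.3
```

Run:
```python
from h import *
s=robot.get_state();print(s['clock'],s['ee_pos'],s['force'],s['opening'])
im=[robot.get_image(n) for n in('wrist','side')]
cv2.imwrite('pics/f1.png',cv2.convertScaleAbs(np.hstack([cv2.resize(im[0][150:350,210:410,::-1],(400,400)),cv2.resize(im[1][160:240,290:370,::-1],(400,400),interpolation=cv2.INTER_CUBIC)]),alpha=2.2))
```

```text
15.6333 [636.97458282  23.61073887  78.02370998] [-0.96846391 -0.7993848  10.59354708] 45.25202710512045
```

View pics/f1.png

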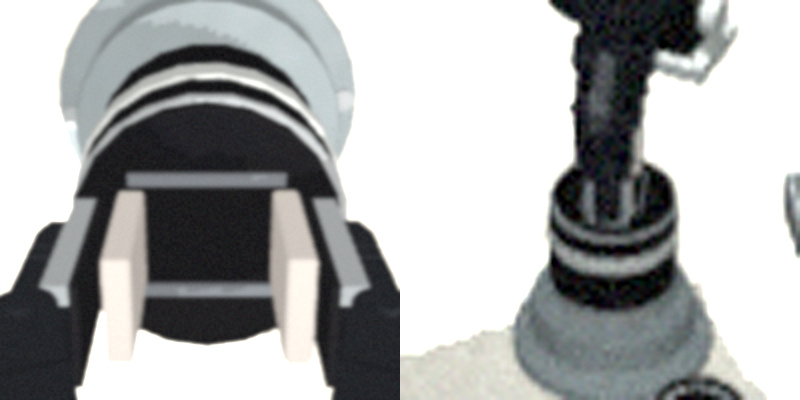

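Request:
{"op": "servo_tool", "data": {"deltas": [[0.8,0,0,0,0,0,53],[1.5,0,0,0,0,0,53],[1.5,0,0,0,0,0,53],[1.5,0,0,0,0,0,53]]}}

```text
clock: 16.07
ee_pos: [637.0, 23.6, 76.6]
eef_rot: [-160.3, 89.9, 4.4]
force: [-2.4, -0.2, 11.5]
opening: 45.0
```

Request:
{"op": "servo_tool", "data": {"deltas": [[-1,0,0,0,0,0,55],[-4,0,0,0,0,0,57],[-8,0,0,0,0,0,58],[-12,0,0,0,0,0,60],[-15,0,0,0,0,0,60],[-17,0,0,0,0,0,60],[-17,0,0,0,0,0,60]]}}

```text
clock: 16.65
ee_pos: [636.3, 23.5, 92.9]
eef_rot: [-104.2, 90.0, 60.6]
force: [0.6, -1.1, 0.6]
opening: 51.3
```

Request:
{"op": "servo_tool", "data": {"deltas": [[-3,0,0,0,0,0,60],[-12,0,0,0,0,0,60],[-25,0,0,0,0,0,60],[-45,0,0,0,0,0,60],[-65,0,0,0,0,0,60],[-80,0,0,0,0,0,60],[-90,0,20,0,0,0,60],[-95,0,45,0,0,0,60],[-95,0,70,0,0,0,60],[-95,0,85,0,0,0,60],[-95,0,85,0,0,0,60],[-95,0,85,0,0,0,60]]}}

```text
clock: 17.65
ee_pos: [554.5, 46.0, 189.2]
eef_rot: [-168.0, 89.9, -3.2]
force: [0.1, -0.1, 0.1]
opening: 51.2
```

Run:
```python
from h import *
s=robot.get_state();print(s['clock'],s['ee_pos'],s['force'],s['opening'])
n='wrist side scene'.split();im=[robot.get_image(k) for k in n]
for k,i in zip(n,im):cv2.imwrite(f'pics/g_{k}.png',i[:,:,::-1])
f=lambda i,u,v:cv2.resize(i[v-40:v+40,u-40:u+40,::-1],(400,400),interpolation=cv2.INTER_CUBIC)
cv2.imwrite('pics/g1.png',cv2.convertScaleAbs(np.hstack([f(im[1],332,195),f(im[2],320,205)]),alpha=2))
```

```text
17.65 [554.4680475   46.02964348 189.24968634] [ 0.1031273  -0.06240817  0.09439242] 51.21298508419053
```

View pics/g1.png

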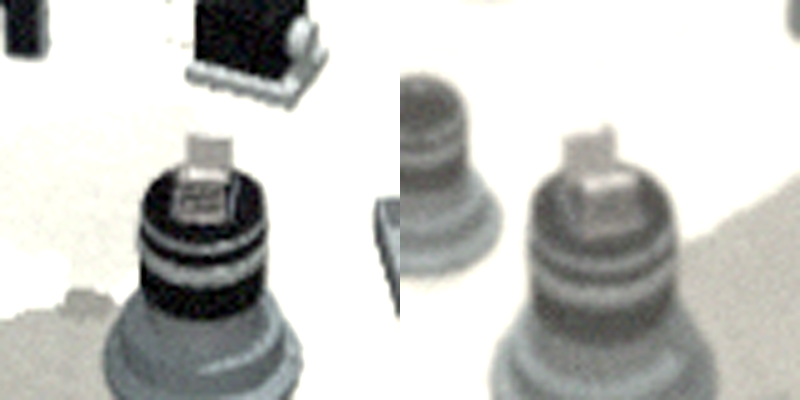

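View pics/g_wrist.png

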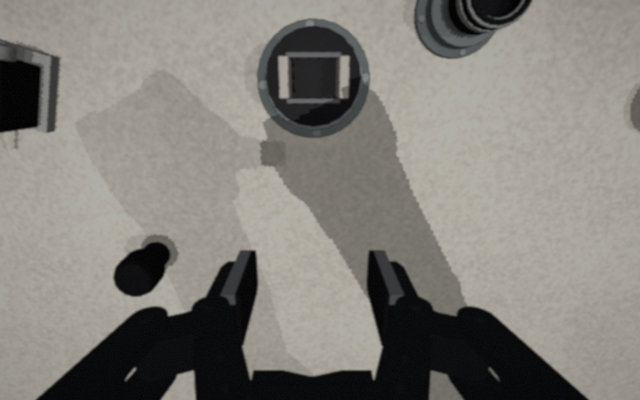

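View pics/g_side.png

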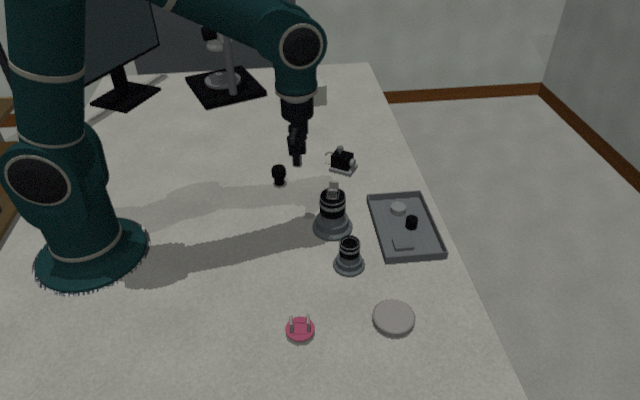

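Run:
```python
from h import *
crop('pics/g_wrist.png',(250,15,380,145),6,'pics/g2.png')
a=cv2.imread('pics/g2.png');cv2.imwrite('pics/g2.png',cv2.convertScaleAbs(a,alpha=2.2))
```

```text
(no output)
```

View pics/g2.png

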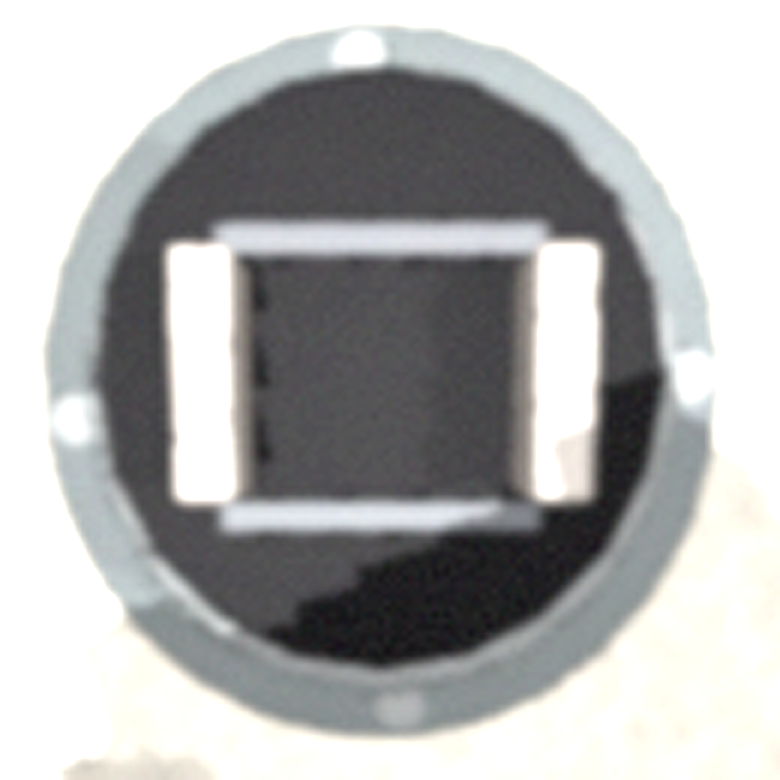

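Run:
```python
from fit import *
s=robot.get_state();c=cam('wrist',s)
f=lambda u,v:(250+u/6,15+v/6)
for z in(142,146,148):
    a=onz(c,*f(166,370),z);b=onz(c,*f(602,370),z);print(z,np.linalg.norm(a-b),(a+b)/2)
# side camera: flange top height relative; near tab top etc
crop('pics/g_side.png',(305,165,360,240),10,'pics/g3.png')
a=cv2.imread('pics/g3.png');cv2.imwrite('pics/g3.png',cv2.resize(cv2.convertScaleAbs(a,alpha=2),None,fx=.8,fy=.8))
B=cam('side')
for z in(110,112,113.5,116,117.5,146,148):print(z,proj(B,(635,23,z)),proj(B,(635,23-34,z)))
```

```text
142 43.05561549221513 [636.20121632  22.56359819 142.        ]
146 42.2467173245319 [636.13183202  22.60809904 146.        ]
148 41.842268240690295 [636.09713988  22.63034947 148.        ]
110 (np.float64(331.42592505246296), np.float64(195.82983368419417)) (np.float64(333.1084904112873), np.float64(203.93790828987792))
112 (np.float64(331.4297485475348), np.float64(195.22487145700524)) (np.float64(333.11412052082426), np.float64(203.3281775323748))
113.5 (np.float64(331.4326212056693), np.float64(194.77035284763977)) (np.float64(333.11835068016194), np.float64(202.8700588687151))
116 (np.float64(331.437418592114), np.float64(194.0112992765724)) (np.float64(333.12541542291285), np.float64(202.10495990913208))
117.5 (np.float64(331.44030281368146), np.float64(193.55495107411096)) (np.float64(333.1296629794206), np.float64(201.64495716318362))
146 (np.float64(331.4959417350979), np.float64(184.75163233410916)) (np.float64(333.2116288840457), np.float64(192.76819681092968))
148 (np.float64(331.49990703658244), np.float64(184.12423316856498)) (np.float64(333.21747244257136), np.float64(192.13534991106005))
```

View pics/g3.png

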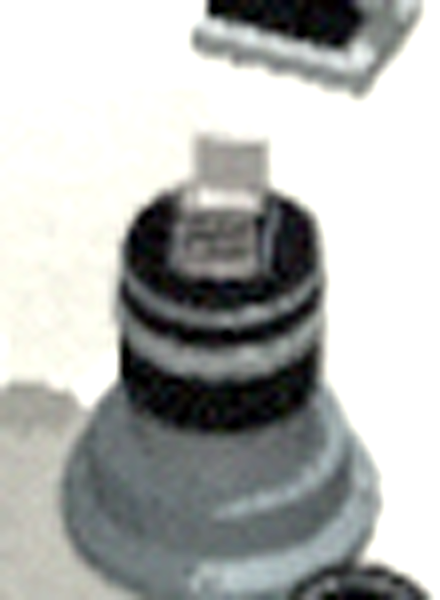

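```bash
python3 -c "
from rig import robot
print(robot.get_state()['clock'],robot.finish_job())"
```

```text
the job is handed in; nothing more can be done
17.8 None
```

The dust cap is on the large tube (110 mm holder) and looks latched. I handed the job in at 17.8 s, with the gripper clear of everything.

**What I did:** I pinched the black cap's tabs to their stops, lowered it into the mouth and pressed it home. The force reading at full press was 11.8 N. It stayed at 10.6–11.8 N as the tabs sprang out, and at the last press (11.5 N) the pads were off the tabs and the fingertips on the flange. Then I lifted straight off.

**Last checks:**
- **Tabs:** their outer faces measure about 42 mm apart, so they are fully sprung out.
- **Fit:** in the pictures the flange sits flat and centred on the tube. I did not measure the 2 mm flange gap directly; the side camera is too coarse for it, so the latch is judged from the tabs and the flat seat.
- **Bystanders:** the eyepiece, positioner and wafer box appear where they were in the last side view; I did not measure them.

**What disagreed:**
- **Fingertips:** they stood about 27 mm behind the TCP at 50 mm opening, more than the description implied. I found the flange by touch instead.
- **Force while pinching:** the swing of the fingers briefly pressed the cap on the bench with 21 N, before any insertion.
- **Heights:** those fitted from the wrist camera came out 3–6 mm low, so I placed the cap relative to the tube.

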